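# Pull the notched sample plate from its rack and present it label up

### The job

Find the plate in the rack with the small square notch in a top corner (it marks the frosted label end), take it by its clear half and pull it up out of the rack against its sprung catch. Finish while holding it steady in the air over the middle of the white reading pad, about 15 cm above it, tipped so that the face with the label looks upwards at 45 degrees or flatter. Leave the other plate seated and everything else where it is.

Things in the scene. Friction and masses are not known exactly. Their poses are not given: they have to be found in the camera images.
- plate: the notched plate: clear acrylic, 110 mm long (y), 8 mm thick (x), 70 mm tall (z), about 75 g, standing on edge in a rack slot, top edge 76 mm above the table. Origin: centre of its underside. x: normal of the face with the label; y: towards the frosted whitish end (the last 40 mm); z: up. Square notch 14 by 14 mm in the frosted end's top corner: top right when looking at the label face
- plate_mid (a point): centre of the notched plate (35 mm above its underside, mid-length, mid-thickness), axes as plate
- grip_edge (a point): point on the top edge of the notched plate, 25 mm from mid-length towards the clear end: a good place to pinch across the 8 mm thickness from above; axes as plate
- label (a point): centre of the beige label on the notched plate's label face (the only face with a label), 35 mm from mid-length towards the frosted end, 32 mm above the underside; axes as plate
- spare: the other plate, same size but with square corners (no notch), turned end for end, its own label on the opposite side; it stands in the rack's other slot and stays there. Origin: centre of its underside, y along its length, z up
- rack: grey rack fixed to the table, base 164 (x) by 166 mm (y), origin at table height midway between two slots along y, at x = -55 and +55 mm; either may hold the notched plate. Slot floor 6 mm, walls 26 mm above the table, 10 mm wide inside. Plate y is along rack y. A sprung roller at each slot's -y end, 16 mm up, clicks into a hollow in the plate's end
- catch0 (a joint): travel (m) of the sprung catch of the slot at rack x = -55 mm: 0 engaged, grows as it is pushed back, about 0.0015 to pass. It yields when the plate is pulled straight up with about 5 to 12 N; the plate is out of the slot after 20 mm of lift
- catch1 (a joint): the same for the slot at rack x = +55 mm
- pad: flat reading pad fixed to the table, 150 mm (x) by 190 mm (y), 10 mm thick, white face with black rim. Origin: centre of its underside
- pad_top (a point): centre of the pad's white face, 10 mm above the table
- spool: bystander: black filament spool lying flat, 150 mm across, 54 mm tall, origin at the centre of its underside
- scraper: bystander: scraper about 250 mm long, lying flat on the table
- jar: bystander: jar, 60 mm across, 90 mm tall, origin at the centre of its underside
Mind the look-alikes: they are no part of the job. Several things look just like the pad: the one meant starts farthest from the robot's base.

How it is judged:
By the outcome, as a careful person would: the job done as asked, in the order asked, and still so for the second after the job is handed in, while the arm keeps its last pose, push and grip.
It also fails if it takes over 35 s, if anything falls off the work surface, if the arm or the gripper's body presses on something with over 40 N, if the wrist force passes 120 N, or if a joint passes its speed limit or range.

### The arm

A 7-joint arm with a two-finger parallel gripper is mounted at the origin on the work surface. World frame = base frame: x ahead of the robot, y to its left, z up, the work surface at z = 0. Lengths are in m, angles in rad, forces in N, time in s.
With the tool pointing down it reaches from about 0.4 to 0.875 m from the base axis. Payload 19.3 kg.
Tool frame: the origin (TCP) lies where the fingers leave the gripper's body, on its centre line; the fingertips stand 73 mm ahead of it and the grasp point (between the pads) lies ahead of it (grip_depth is the z of the grasp point in the tool frame, in m); z points along the fingers, y is the line along which they close (so a half turn about z gives the same grasp; the last joint's range is limited). The gripper opens to 85 mm and grips with 20 to 120 N. Pads are 22 mm wide; open, the fingers measure 114 mm over their backs; the gripper's body (76 mm by 85 mm) begins 54 mm behind the grasp point. The pads swing forward as they close: fully open they stand 13 mm farther back than shut.
Start: joints at [-1.189, 0.521, -0.036, 1.599, 0.021, 1.021, -0.113], TCP at [0.273, 0.562, 0.304] pointing down, gripper open.
Joint ranges: [-2.91, 2.91], [-0.3, 2.13], [-1.5, 1.42], [0.17, 2.43], [-1.26, 4.41], [0.16, 1.93], [-2.52, 2.52]. Speed limits (rad/s): [1.89, 1.89, 2.39, 2.39, 3.01, 3.01, 3.01].

### API

Orientations are given as a unit quaternion [w, x, y, z].
In Python, from bench import move_pose, move_linear, goto_joints, release, gripper_close, pause, inverse_kinematics, state, camera, PlanningError, finish_job, grip_depth gives the robot as it stands. Calls block until the motion is done:
- move_pose(position, orientation): joint-space move of the TCP to a pose.
- move_linear(position, rot=None, rate=0.15, max_force=None): straight line of the TCP; rot=None keeps the orientation; rate is the mean speed in m/s. With max_force (N) it stops when the force on the tool has changed by that much, and returns True; else False.
- goto_joints(angles): joint-space move.
- release() and gripper_close(grasp_force=None): open the fingers fully, or close them until they stop; grasp_force is the grip in N (None keeps the last).
- pause(seconds).
- inverse_kinematics(position, orientation): joint angles nearest the present ones, or None.
- state(): the state.
- camera(name): name is "scene" or "side" or "wrist"; returns a dict with "frame" (420x560x3 uint8, red, green, blue), "range_z" (420x560 float32, m along the optical axis (not along the pixel's ray), 0 where there is no reading), "mtx" (3x3 intrinsics, pixels), "extrinsics" (4x4, takes a point from world to camera coordinates); the wrist camera has in their place "hand_eye" (4x4, takes a point from camera to tool coordinates, whose origin is the TCP and whose axes are the flange's). Camera axes: x right, y down, z forward; pixel columns grow to the right and rows downward; lengths in m; the calibration is good to about 2 mm. A picture is of the moment at which its call begins: read the wrist's pose just before it.
A pose or a line that the arm cannot do raises PlanningError and nothing moves.
- finish_job(): hands the job in; it is judged then, once.
The state is a dict: "time_s": time; "q": joint angles; "qvel": joint speeds; "joint_torque": joint torques, N m; "tool_pos": TCP position; "eef_rot": TCP orientation; "ft_force": force on the tool from outside, world axes, zero at the start; "torque": the same for the moment, N m; "opening": opening from 0.0 (shut) to 1.0 (fully open); "grip_force": force on a finger pad.
Only numpy, scipy, OpenCV 4.12 (cv2) and the standard library are available. Lean on these libraries where they do the work, as an engineer would, in place of code of your own. Each camera call takes 0.05 s, during which the arm holds its last target. There are 200 camera calls.

## Working session

There is one attempt and no reset: what is moved stays moved. The work goes in short steps, each a Python script; the robot and the scene stay as the last script left them, time stands still between calls to the robot, and variables do not carry over. Pictures are saved under pics/ and viewed, at most 10 in all, crops included, and the job is handed in when it is done.

```bash
mkdir -p pics; ls; python3 - <<'E'
from bench import *
import numpy as np,cv2,pickle
s=state();print(s['time_s'],s['tool_pos'],s['eef_rot'],grip_depth,s['opening'])
d={}
for n in['scene','side','wrist']:
    d[n]=camera(n);d[n]['s']=s
    cv2.imwrite(f'pics/{n}0.png',d[n]['frame'][:,:,::-1])
pickle.dump(d,open('d0.pkl','wb'))
E
```

```text
pics
0.0 [0.27281131 0.56206843 0.30334477] [-8.47245272e-05  2.24020567e-01  9.74584267e-01 -5.34361808e-04] 0.0539 1.002282554980771
```

View pics/scene0.png

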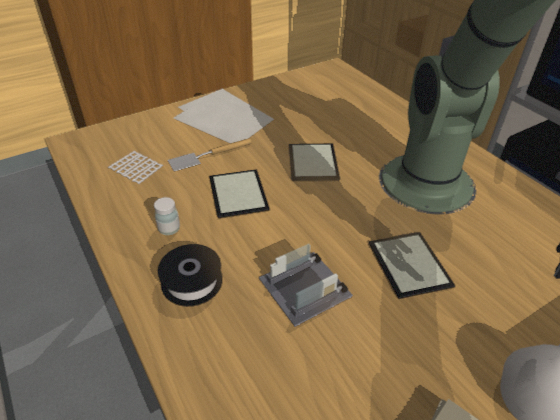

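View pics/side0.png

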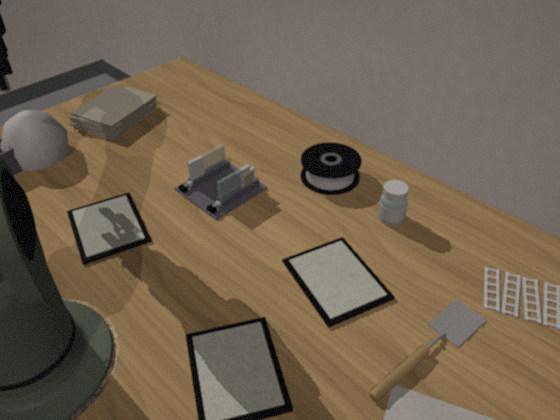

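The scene view shows three pads, at about (238,192), (314,160) and (410,263). The rack is at (306,283), with the catches (black knobs) on its right/far side. Next I'll measure these and enlarge the rack.

```bash
cat > h.py <<'E'
import numpy as np
def world(d):
    K=d['mtx'];z=d['range_z'];v,u=np.mgrid[:z.shape[0],:z.shape[1]]
    P=np.stack([(u-K[0,2])/K[0,0]*z,(v-K[1,2])/K[1,1]*z,z],-1)
    E=np.linalg.inv(d['extrinsics']) if 'extrinsics' in d else d['T']
    return P@E[:3,:3].T+E[:3,3]
E
python3 - <<'E'
import pickle,cv2,numpy as np
from h import *
d=pickle.load(open('d0.pkl','rb'))
W=world(d['scene']);S=world(d['side'])
for n,A,ps in(('scene',W,[(238,192),(314,160),(410,263),(306,283),(190,267),(167,205),(210,150),(200,330)]),('side',S,[(337,280),(238,370),(108,225),(220,190),(331,160),(395,186),(460,320)])):
    for u,v in ps: print(n,u,v,A[v,u].round(3),np.hypot(*A[v,u][:2]).round(3))
# rack points: pad bounding via z
for n,A in(('scene',W),('side',S)):
    m=(A[...,2]>.04)&(A[...,2]<.085)&(d[n]['range_z']>0)
    k,l,st,c=cv2.connectedComponentsWithStats(m.astype(np.uint8))
    for i in range(1,k):
        if st[i,4]>25:
            q=A[l==i];print(n,st[i],q.mean(0).round(3),q.min(0).round(3),q.max(0).round(3))
a=cv2.resize(d['scene']['frame'][235:330,250:360],None,fx=5,fy=5,interpolation=2)
b=cv2.resize(d['side']['frame'][135:225,165:275],None,fx=5,fy=5,interpolation=2)
im=np.full((475,1100,3),0,np.uint8);im[:475,:550]=a;im[:450,550:]=b
cv2.imwrite('pics/rack0.png',cv2.resize(im,(800,345))[:,:,::-1])
E
```

```text
scene 238 192 [ 0.521 -0.244  0.007] 0.575
scene 314 160 [ 0.239 -0.256  0.009] 0.351
scene 410 263 [0.279 0.227 0.008] 0.359
scene 306 283 [0.539 0.143 0.006] 0.558
scene 190 267 [ 0.773 -0.007  0.057] 0.773
scene 167 205 [ 0.746 -0.205  0.089] 0.774
scene 210 150 [ 0.495 -0.491 -0.002] 0.698
scene 200 330 [ 0.813  0.125 -0.002] 0.823
side 337 280 [ 0.514 -0.259  0.013] 0.576
side 238 370 [ 0.243 -0.269  0.01 ] 0.363
side 108 225 [0.277 0.214 0.012] 0.35
side 220 190 [0.505 0.086 0.055] 0.512
side 331 160 [ 0.769 -0.021  0.057] 0.77
side 395 186 [ 0.751 -0.216  0.093] 0.782
side 460 320 [ 0.605 -0.479  0.004] 0.771
scene [384   0  34  11 222] [-0.852 -1.087  0.059] [-0.998 -1.107  0.04 ] [-0.769 -1.069  0.085]
scene [   0    6  252   50 2431] [ 0.437 -1.467  0.063] [-0.157 -1.9    0.04 ] [ 0.929 -1.351  0.085]
scene [542  12  14  15 113] [-1.334 -0.553  0.063] [-1.356 -0.587  0.04 ] [-1.315 -0.519  0.085]
scene [426  17  35  15 261] [-0.856 -0.788  0.061] [-0.988 -0.817  0.04 ] [-0.765 -0.774  0.085]
scene [522  30   9  12  34] [-1.085 -0.486  0.057] [-1.118 -0.496  0.041] [-1.052 -
[... 896 characters left out ...]
 0.062] [ 1.377 -0.321  0.04 ] [1.403 1.087 0.085]
side [  70   84   87   43 2002] [0.548 0.635 0.047] [0.429 0.53  0.04 ] [0.676 0.76  0.053]
side [   0  120   68   44 1343] [0.279 0.565 0.064] [0.197 0.531 0.04 ] [0.384 0.663 0.085]
side [ 300  142   62   37 1762] [ 0.771 -0.017  0.056] [ 0.699 -0.089  0.04 ] [0.849 0.062 0.061]
side [187 144  39  33 576] [0.553 0.197 0.062] [0.498 0.191 0.04 ] [0.611 0.207 0.082]
side [216 164  39  31 575] [0.552 0.087 0.061] [0.5   0.081 0.04 ] [0.614 0.098 0.081]
side [379 188  29  26 465] [ 0.735 -0.227  0.062] [ 0.72  -0.248  0.04 ] [ 0.77  -0.19   0.085]
side [   0  309   78   89 1761] [ 0.005 -0.073  0.064] [-0.065 -0.088  0.04 ] [0.087 0.002 0.085]
```

View pics/rack0.png

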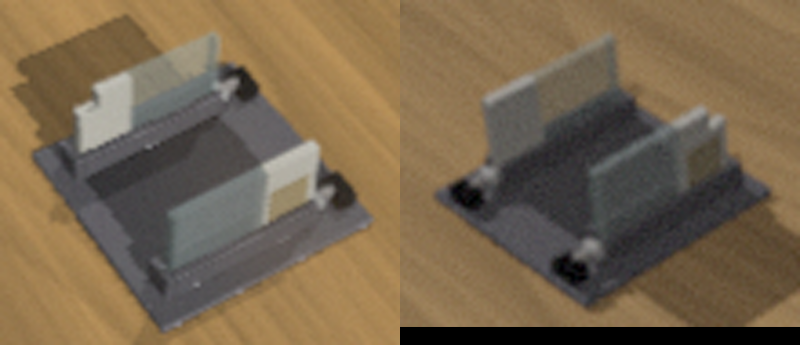

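The notched plate stands at y≈0.091 with its length along world x. Its frosted, notched end points to +x, and the label is on the −y face, visible from the side camera. The catches are at the −x end. The far pad is at about (0.52,−0.25), 0.575 m out against 0.36 m for the other two. Now I'll refine these and plan the IK.

```bash
python3 - <<'E'
import pickle,cv2,numpy as np
from h import *
from bench import *
from scipy.spatial.transform import Rotation as R
d=pickle.load(open('d0.pkl','rb'))
for n in('scene','side'):
    A=world(d[n]);hsv=cv2.cvtColor(d[n]['frame'],cv2.COLOR_RGB2HSV)
    m=(abs(A[...,0]-.52)<.14)&(abs(A[...,1]+.25)<.14)&(A[...,2]<.03)&((hsv[...,1]<70)|(hsv[...,2]<45))
    k,l,st,c=cv2.connectedComponentsWithStats(m.astype(np.uint8))
    i=1+st[1:,4].argmax();q=A[l==i]
    print(n,'pad',cv2.minAreaRect(q[:,:2].astype(np.float32)),np.median(q[:,2]))
    m=(A[...,2]>.045)&(A[...,2]<.085)&(A[...,0]>.49)&(A[...,0]<.62)&(A[...,1]>.07)&(A[...,1]<.12)
    q=A[m];p=np.polyfit(q[:,0],q[:,1],1);print('plate slope deg',np.degrees(np.arctan(p[0])),'y@.53',np.polyval(p,.53),np.percentile(q[:,0],[0,1,99,100]))
def wxyz(r): x=r.as_quat();return [x[3],*x[:3]]
Z=np.array([0,0,1.])
for sgn in(1,-1):
    y=np.array([0,sgn,0.]);z=-Z;x=np.cross(y,z)
    R0=R.from_matrix(np.stack([x,y,z],1))
    g=np.array([.53,.091,.056])
    for h in(0,.06,.2): print(sgn,h,inverse_kinematics((g+[0,0,h+grip_depth]).tolist(),wxyz(R0)))
    mid=np.array([.025,0,-.015]) # grasp->plate_mid, world at grasp (grasp 20 below top, mid 35 below)
    for tilt in(55,65):
        for yaw in range(-60,180,20):
            Rd=R.from_euler('z',yaw,degrees=True)*R.from_euler('x',-tilt,degrees=True)
            gp=np.array([.518,-.25,.165])-Rd.apply(mid);Rt=Rd*R0
            tcp=gp-Rt.apply([0,0,grip_depth]);q=inverse_kinematics(tcp.tolist(),wxyz(Rt))
            print(sgn,tilt,yaw,None if q is None else np.round(q,2))
E
```

```text
scene pad ((0.5208249092102051, -0.2455141842365265), (0.19426865875720978, 0.14554829895496368), 71.94232940673828) 0.008202615150413428
plate slope deg -0.4620161809790849 y@.53 0.09519655138587857 [0.49878755 0.49994423 0.60790485 0.60947656]
side pad ((0.5192878842353821, -0.2513776123523712), (0.18959976732730865, 0.14855308830738068), 71.82325744628906) 0.011216301221615987
plate slope deg -0.2759052260587631 y@.53 0.0873382882296955 [0.49968313 0.50054699 0.61107168 0.61414071]
1 0 [-0.25430283  0.67506119 -0.03563921  1.96052574  0.04589613  0.50676257
  1.24853193]
1 0.06 [-0.27849889  0.57277125 -0.0023958   1.94011539  0.00220784  0.62870848
  1.28849833]
1 0.2 [-0.34103926  0.37697829  0.07991089  1.82788907 -0.03644513  0.93813477
  1.32563409]
1 55 -60 [-0.11  0.96  0.29  1.38  0.31  1.62  0.56]
1 55 -40 [-0.2   0.87  0.25  1.61  0.52  1.39  0.62]
1 55 -20 [-0.28  0.77  0.24  1.85  0.76  1.15  0.61]
1 55 0 [-0.36  0.69  0.28  2.09  1.08  0.91  0.52]
1 55 20 [-0.39  0.64  0.35  2.31  1.62  0.73  0.25]
1 55 40 None
1 55 60 None
1 55 80 None
1 55 100 [ 0.76  0.6  -0.02  2.
[... 1363 characters left out ...]
  0.2  -1.38]
-1 55 120 [ 1.29  0.75 -0.65  2.03 -1.18  0.55  2.42]
-1 55 140 [ 1.12  0.8  -0.45  1.79 -0.86  0.91  2.3 ]
-1 55 160 [ 1.06  0.9  -0.49  1.55 -0.57  1.18  2.22]
-1 65 -60 [-0.47  1.43  1.21  1.33 -0.26  1.66 -1.96]
-1 65 -40 [-0.66  1.4   1.21  1.58 -0.19  1.29 -1.83]
-1 65 -20 [-0.63  1.03  0.74  1.84  0.48  1.01 -2.32]
-1 65 0 [-0.94  1.34  1.21  2.11 -0.11  0.41 -1.63]
-1 65 20 [-0.98  1.46  1.3   2.36  3.88  0.22  0.77]
-1 65 40 None
-1 65 60 None
-1 65 80 None
-1 65 100 [ 1.71  1.18 -1.28  2.27  3.05  0.26 -1.74]
-1 65 120 [ 1.6   1.05 -1.06  2.02 -0.83  0.37  2.25]
-1 65 140 [ 1.29  0.94 -0.66  1.77 -0.8   0.92  2.31]
-1 65 160 [ 1.19  1.03 -0.66  1.5  -0.52  1.23  2.19]
```

```bash
cat >> h.py <<'E'
from scipy.spatial.transform import Rotation as R
def wxyz(r): x=r.as_quat();return [x[3],*x[:3]]
R0=R.from_matrix(np.array([[-1,0,0],[0,1,0],[0,0,-1.]]))
E
python3 - <<'E'
from bench import *
import numpy as np,cv2
from h import *
move_pose([.53,.091,.056+grip_depth+.10],wxyz(R0))
s=state();d=camera('wrist');print(s['time_s'],s['tool_pos'],s['eef_rot'])
w,x,y,z=s['eef_rot'];T=np.eye(4);T[:3,:3]=R.from_quat([x,y,z,w]).as_matrix();T[:3,3]=s['tool_pos'];d['T']=T@d['hand_eye']
A=world(d)
cv2.imwrite('pics/w1.png',d['frame'][:,:,::-1])
m=(A[...,2]>.068)&(A[...,2]<.085)&(A[...,0]>.48)&(A[...,0]<.63)&(d['range_z']>0)
k,l,st,c=cv2.connectedComponentsWithStats(m.astype(np.uint8))
for i in range(1,k):
    if st[i,4]>40:
        q=A[l==i];print(st[i],np.median(q,0).round(4),np.percentile(q,2,0).round(4),np.percentile(q,98,0).round(4),cv2.minAreaRect(q[:,:2].astype(np.float32)))
E
```

```text
2.1167 [0.53003104 0.09194796 0.20999855] [ 1.10552101e-04 -4.90101553e-04  9.99999853e-01  2.04515656e-04]
[ 275  185   12  134 1557] [0.5433 0.0917 0.0759] [0.5006 0.0878 0.0744] [0.5943 0.0952 0.0771] ((0.548392653465271, 0.0913730338215828), (0.09656843543052673, 0.007631129585206509), 0.16339600086212158)
[ 427  185   32  120 1962] [0.5361 0.1998 0.0756] [0.5007 0.1971 0.0686] [0.5782 0.2054 0.0771] ((0.5422612428665161, 0.20136946439743042), (0.08477294445037842, 0.009494982659816742), 0.23115643858909607)
```

View pics/w1.png

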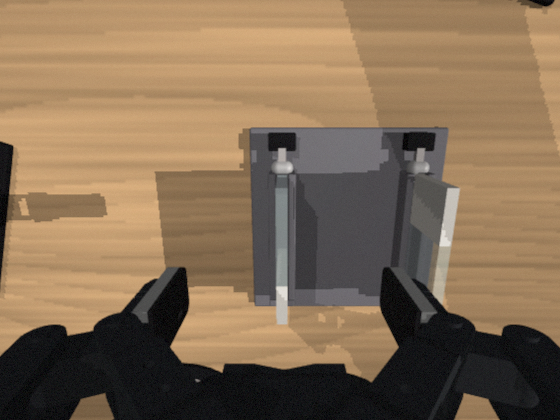

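The wrist view shows the plate's top edge at column ~281, rows 185–320, centred between the fingers. It measures 97 mm long (110 minus the notch), from x=0.500 to 0.597, at y=0.0914 and z=0.076, which matches the given sizes. The notch is at +x. I'll descend, grip and lift.

```bash
python3 - <<'E'
from bench import *
import numpy as np,cv2
from h import *
p=[.530,.0914,.056+grip_depth]
def rep(t):
    s=state();print(t,round(s['time_s'],2),s['tool_pos'].round(4),s['ft_force'].round(2),round(s['opening'],3),round(s['grip_force'],1))
    return s
hit=move_linear(p,rate=.1,max_force=10);rep('down %s'%hit)
if hit: raise SystemExit
gripper_close(90);s=rep('closed')
if not .04<s['opening']<.2: raise SystemExit
p[2]+=.035;move_linear(p,rate=.03);rep('lift')
p[2]+=.125;move_linear(p,rate=.1);rep('up')
cv2.imwrite('pics/w2.png',cv2.hconcat([camera(n)['frame'][60:360,:400,::-1] for n in('scene','side')]))
E
```

```text
down False 3.32 [0.5303 0.0914 0.1104] [ 0.1  -0.04  0.02] 0.994 0.0
closed 4.01 [0.53   0.0913 0.11  ] [-1.66 -1.54  5.12] 0.08 87.9
lift 5.33 [0.5299 0.0914 0.1447] [ 0.1  -0.3  -1.14] 0.079 89.0
up 6.72 [0.5298 0.0914 0.2693] [-1.15 -0.2  -0.76] 0.081 89.0
```

View pics/w2.png

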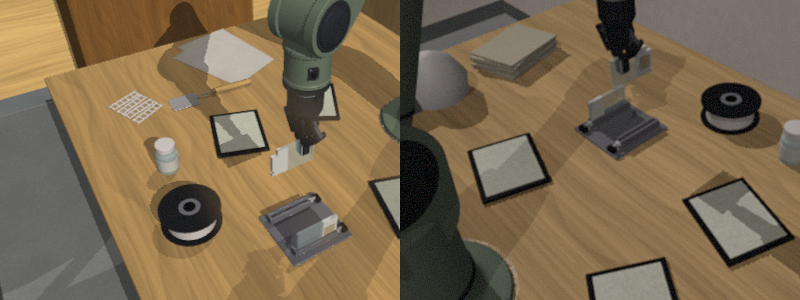

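The notched plate is out and held: in the scene view it is at (290,157), about level, and the load reads 0.76 N, as expected. The spare is still seated at (317,235). Next I'll carry the plate to the pad and tip it.

```bash
python3 - <<'E'
from bench import *
import numpy as np,cv2
from h import *
Rd=R.from_euler('z',-20,degrees=True)*R.from_euler('x',-62,degrees=True)
Rt=Rd*R0
mid=np.array([.52,-.2485,.16])
tcp=mid-Rd.apply([.025,0,-.015])-Rt.apply([0,0,grip_depth])
move_pose((tcp+[0,0,.08]).tolist(),wxyz(Rt));move_linear(tcp.tolist(),rate=.1);pause(.5)
s=state();print(s['time_s'],s['tool_pos'],tcp,s['ft_force'],s['opening'],s['grip_force'])
D={n:camera(n) for n in('scene','side')}
cv2.imwrite('pics/f.png',cv2.hconcat([cv2.resize(D[n]['frame'],(400,300))[:,:,::-1] for n in D]))
for n in D:
    A=world(D[n]);L=Rd.inv().apply((A-mid).reshape(-1,3)).reshape(A.shape)
    m=(abs(L[...,1])<.012)&(abs(L[...,0])<.075)&(L[...,2]<.01)&(L[...,2]>-.06)&(D[n]['range_z']>0)
    q=A[m]
    if len(q)<30: continue
    l=L[m];c=q.mean(0);N=np.linalg.svd(q-c,full_matrices=0)[2][2]
    print(n,len(q),'normal',N.round(3),'local 1-99%',np.percentile(l,[1,99],axis=0).round(4))
    print(cv2.minAreaRect(l[:,[0,2]].astype(np.float32)))
E
```

```text
9.5 [ 0.5173422  -0.18276625  0.19241209] [ 0.51731451 -0.18278321  0.19234659] [-0.04560751  0.01441541 -0.88278494] 0.08216625122712244 89.051274061203
scene 45 normal [-0.15  -0.44   0.885] local 1-99% [[-0.0079 -0.0033 -0.0338]
 [ 0.0526  0.0026  0.0098]]
((0.021752536296844482, -0.011819647625088692), (0.0439506359398365, 0.061292488127946854), 89.2694320678711)
side 1380 normal [ 0.174  0.469 -0.866] local 1-99% [[-0.0541 -0.0112 -0.0347]
 [ 0.0549  0.0018  0.0093]]
((0.0009731613099575043, -0.012753017246723175), (0.11157497763633728, 0.04530703276395798), 0.1033983901143074)
```

View pics/f.png

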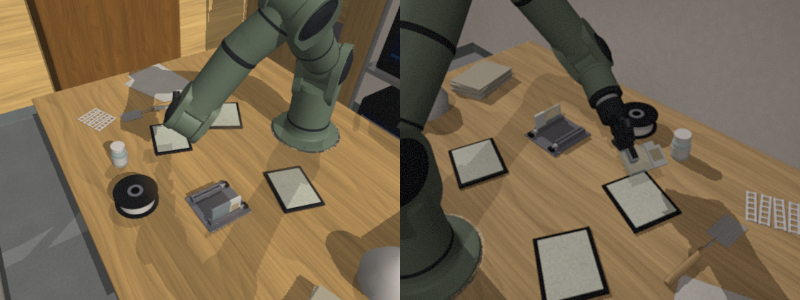

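The side view shows the tipped plate over the far pad, with its label face up. The measured normal is about 61° above horizontal, and the plate is centred to about 1 mm with no slip. The spare and the bystanders haven't moved.

```bash
python3 -c "
from bench import *
print(abs(state()['qvel']).max(),state()['time_s']);print(finish_job())"
```

```text
0.0014653251223070163 9.6
the job is handed in; nothing more can be done
None
```

I pulled the notched plate from the rack by its clear half and handed the job in at 9.6 s. The arm is holding the plate steady about 15 cm above the middle of the far pad, label face up at about 61° above horizontal, with the spare still seated and nothing else moved.

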